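# Hang the slotted panel carrier on the drying stand

## Robot

A 6-joint arm with a two-finger parallel gripper is mounted at the origin on the work surface. World frame = base frame: x ahead of the robot, y to its left, z up, the work surface at z = 0. Lengths are in m, angles in rad, forces in N, time in s.
With the tool pointing down it reaches from about 0.425 to 0.95 m from the base axis. Payload 14.7 kg.
Tool frame: the origin (TCP) lies midway between the tips of the shut fingers; the grasp point (between the pads) lies 19 mm behind it; x points along the fingers, y is the direction in which the jaws open and shut, and the axes are right-handed (so a half turn about x gives the same grasp; the last joint's range is limited). The gripper opens to 85 mm and grips with 20 to 120 N. Pads are 22 mm wide; open, the fingers measure 114 mm over their backs; the gripper's body (76 mm by 85 mm) begins 54 mm behind the grasp point. The pads swing forward as they close: fully open they stand 13 mm farther back than shut.
Start: joints at [-1.282, 0.48, 1.596, -0, 1.065, -0.047], TCP at [0.214, -0.614, 0.231] pointing down, gripper open.
Joint ranges: [-2.75, 2.75], [-0.82, 2.05], [0.23, 2.67], [-1.56, 4.7], [0.09, 2.69], [-2.92, 2.92]. Speed limits (rad/s): [1.89, 1.89, 2.39, 3.01, 3.01, 3.01].

## Interface

Orientations are given as a unit quaternion [x, y, z, w].
In Python, from station import ctrl, vision, order gives the robot as it stands.
- The arm moves only by the tool send_rows, never from a script. Its arguments are lists of equal length, an entry for each row: "slide": the shift along the tool's x, y, z in m, a list of three; "spin": the turn about the tool's x in degrees. A call has 1 to 10 rows; each row is the pose to reach, as a shift and turn from the pose measured when the call began, along the tool's axes at that moment; what a row does not reach only later rows make up. A row lasts 1/8 s, in which the tool goes at most 62.5 mm and 10.7 degrees, less where a joint would pass 70% of its speed; a pose out of reach is approached as far as the arm can. A call with a gripper value outside its range is refused whole. "grip" is the closure, from -1 (fully open) to 1 (shut), so that 0 is half open, set as the call begins (left out, the last holds). The fingers move at their own pace and stop on an object; "force" is the grip in N (left out, the last holds). Time passes only in rows, so rows that repeat a pose let the fingers close. It gives the time, the measured TCP pose, the force and the opening at its end, in the units of the state.
- ctrl.read_state(): the state, without advancing time (a new reading comes with each control period).
- vision.get_image(name): name is "scene" or "top" or "wrist"; returns the picture (480x640x3 uint8, red, green, blue); there is no depth.
- vision.camera_model(name): a dict with "mtx" (3x3 intrinsics, pixels), "extrinsics" (4x4, takes a point from camera to world coordinates). Camera axes: x right, y down, z forward; pixel columns grow to the right and rows downward; lengths in m; the calibration is good to about 2 mm. A picture is of the moment at which its call begins: read the wrist's pose just before it. camera_model takes no time and is no camera call; for the wrist camera it gives the pose at the moment of the call.
- order.job_done(): hands the job in, once; it reports no verdict.
The state is a dict: "time_s": time; "joint_positions": joint angles; "joint_vel": joint speeds; "effort": joint torques, N m; "eef_pos": TCP position; "orientation": TCP orientation; "contact_force": force on the tool from outside, world axes, zero at the start; "wrist_torque": the same for the moment, N m; "opening": finger opening in m.
Only numpy, scipy, OpenCV 4.12 (cv2) and the standard library are available. Lean on these libraries where they do the work, as an engineer would, in place of code of your own. Each camera call takes 0.05 s, during which the arm holds its last target. There are 200 camera calls.

## Task

Take the slotted panel carrier out of its grooved cradle and hang it on the headed pin of the drying stand: slide its side slot sideways over the pin, between the pin's head and the sprung washer, until the pin meets the closed end of the slot, then lower it so the pin goes fully home in the notch above the slot, and let go. Be gentle: the carrier must never press on the stand with more than about 25 N, and the tin, the cup and the bottle stay where they are.

Things in the scene. Friction and masses are not known exactly. Their poses are not given: they have to be found in the camera images.
- carrier_grip (a point): Centre of the black grip block, 14 (x) by 36 (y) by 46 mm (z), on top of the loose panel carrier (0.2 kg): grip it across the 36 mm. The carrier is an upright aluminium plate 5 mm thick (x), 96 wide (y -46 to +50), 113 mm tall. This point is 139 mm above its lower edge, 26 above its upper edge. Axes: x through the plate, y to the slot's open end, z up. Starts in the cradle's groove.
- carrier_notch (a point): Where the pin's axis lies when hung: 43 mm below carrier_grip, same axes. A notch 13 mm wide (y -6.5 to 6.5) rises 8 mm above the slot's upper edge, its flat top 5 mm above this point. The slot below it is closed by a straight wall at y -6.5 mm, which is also the notch's side; the slot's middle is 11 mm below this point.
- slot_mouth (a point): Middle of the slot's open end, at the carrier's +y edge, 50 mm along y from carrier_notch and 11 mm below it, same axes. The slot is 16 mm high, its mouth flared to 26 mm over the last 12 mm.
- pin_mark (a point): Fixed mark: the pin's axis if the pin stood mid-way in its adjusting slot, 150 mm above the table, at the plate's mid-plane when slid in. x along the pin from upright to head, z up. The pin (10 mm thick, level, clamped rigid) really sits up to 28 mm either way along y: not reported, see or feel it. Height is exact. Head: 24 mm across, bevelled, inner face 4.5 mm beyond this point.
- washer_mark (a point): Face of the white cone washer (as if the pin stood mid-way), 1.5 mm beyond pin_mark in x, same axes; it shifts with the pin. 46 mm across, sloping 8 mm back from a 14 mm face. Sprung along the pin, 2 to 3 N; leaves 3 mm before the head until the plate, slid in from the stand's -y side towards +y, pushes it back. Expect a few N of drag; the slot's end on the pin is a hard stop.
- stand: The fixed drying stand: dark steel base 120 (x) by 160 (y) by 12 mm, aluminium upright 30 by 110 mm, its top 165 mm above the table, its face 23.5 mm behind pin_mark in x. Origin under the middle of the base, on the table, directly under the pin's root; axes as pin_mark. The 25 N on it is the sum over all contacts (pin, head, washer), so feel with 10 N or less.
- cradle_floor (a point): Centre of the floor of the groove in the fixed grey plastic cradle, 10 mm above the table. Groove 8 mm wide, 120 mm long along its y, its walls reach 28 mm above this point. Cradle base 75 by 130 mm.
- tin: Bystander: steel tin, 68 mm across, 110 mm tall, origin at its underside. Leave it alone.
- cup: Bystander: white mixing cup, 72 mm across, 90 mm tall, origin at its underside. Leave it alone.
- bottle: Bystander: grey bottle, 56 mm across, 140 mm tall, origin at its underside. Leave it alone.

How it is judged:
By the outcome, as a careful person would: the job done as asked, in the order asked, and still so for the second after the job is handed in, with the robot touching nothing.
It also fails if it takes over 58 s, if anything falls off the work surface, if the arm or the gripper's body presses on something with over 40 N, if the wrist force passes 120 N, or if a joint passes its speed limit or range.

## Working session

There is one attempt and no reset: what is moved stays moved. The work goes in short steps, Python scripts to look and compute and a tool call to move; the robot and the scene stay as the last step left them, time stands still between calls to the robot, and variables do not carry over. Pictures are saved under pics/ and viewed, on a budget of 10 in all, crops included, one or two more only if the job needs it, and the job is handed in when it is done.

Besides the shell and the picture viewer there is one more tool, called after "Emit:" by a JSON object that holds its "op" and its "data". send_rows: Moves the arm, as the interface text tells. Its arguments: {"type":"object","properties":{"slide":{"type":"array","items":{"type":"array","items":{"type":"number"}}},"spin":{"type":"array","items":{"type":"number"}},"grip":{"type":"number"},"force":{"type":"number"}},"required":["slide","spin"]}

```bash
mkdir -p pics; python3 - <<'E'
from station import ctrl, vision
import cv2,numpy as np
s=ctrl.read_state();print(s)
for n in("scene","top"):
    im=vision.get_image(n);cv2.imwrite(f"pics/{n}0.png",im[:,:,::-1])
    m=vision.camera_model(n);print(n,np.round(m["mtx"],1).tolist(),np.round(m["extrinsics"],4).tolist())
E
```

```text
{'time_s': 0.0, 'joint_positions': array([-1.28159695e+00,  4.80825528e-01,  1.59688688e+00, -3.37062823e-05,
        1.06508018e+00, -4.66242356e-02]), 'joint_vel': array([ 0.00068566,  0.00103835,  0.0001982 ,  0.0005755 , -0.00108147,
        0.00099326]), 'effort': array([-3.66318942e-03, -9.50666356e+01, -4.30199862e+01, -3.20988311e-04,
        1.23622018e-02, -5.38544543e-05]), 'eef_pos': array([ 0.21408172, -0.61329466,  0.23067163]), 'orientation': array([-0.6970992 , -0.11859998,  0.69722255, -0.11776025]), 'contact_force': array([ 0.54573139, -0.61597389,  1.19781672]), 'wrist_torque': array([-0.05789761, -0.02079435,  0.03449816]), 'opening': 0.08503828373526773}
scene [[450.7, 0.0, 313.5], [0.0, 450.7, 239.0], [0.0, 0.0, 1.0]] [[-0.3557, 0.7679, -0.5328, 1.0554], [0.9345, 0.2824, -0.2168, 0.2712], [-0.0161, -0.575, -0.818, 0.815], [0.0, 0.0, 0.0, 1.0]]
top [[570.8, 0.0, 322.5], [0.0, 570.8, 229.9], [0.0, 0.0, 1.0]] [[0.0256, -0.998, 0.0583, 0.5381], [-0.9994, -0.0243, 0.0232, 0.0665], [-0.0218, -0.0589, -0.998, 1.1928], [0.0, 0.0, 0.0, 1.0]]
```

View pics/scene0.png

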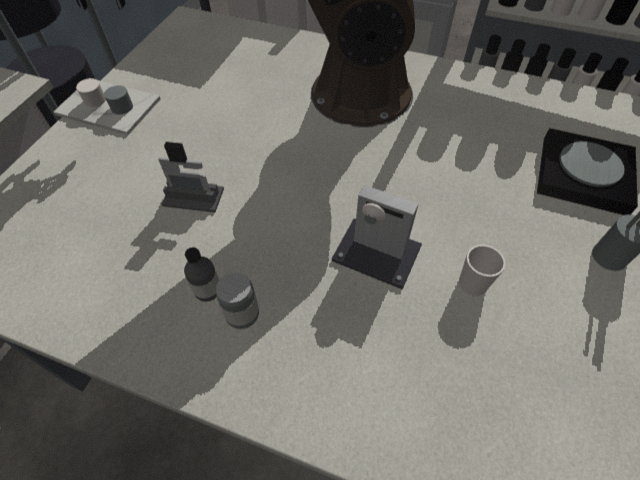

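View pics/top0.png

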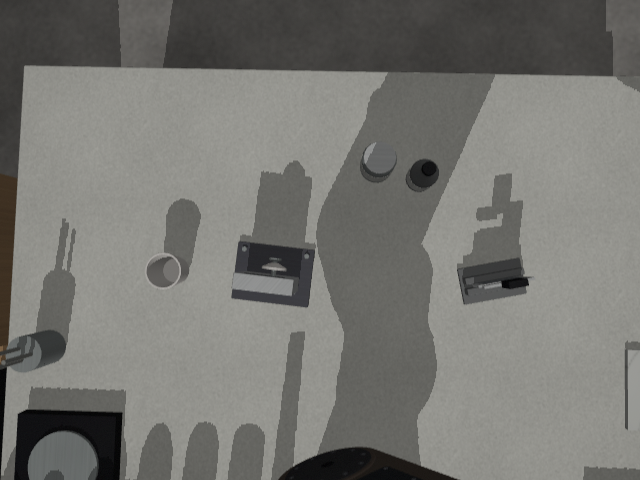

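```bash
cat > h.py <<'E'
import numpy as np,cv2
from station import ctrl,vision
from scipy.spatial.transform import Rotation as R
def ray(m,u,v):
    E=m["extrinsics"];d=E[:3,:3]@np.linalg.solve(m["mtx"],[u,v,1.]);return E[:3,3],d
def onz(m,u,v,z):
    o,d=ray(m,u,v);return o+d*(z-o[2])/d[2]
def tri(rs):
    A=np.zeros((3,3));b=np.zeros(3)
    for o,d in rs:
        d=d/np.linalg.norm(d);P=np.eye(3)-np.outer(d,d);A+=P;b+=P@o
    p=np.linalg.solve(A,b);return p
def proj(m,p):
    E=m["extrinsics"];q=m["mtx"]@(E[:3,:3].T@(np.asarray(p)-E[:3,3]));return q[:2]/q[2]
def crop(im,x,y,w,h,k,g=1.8):
    c=im[y:y+h,x:x+w,::-1].astype(float)*g
    return cv2.resize(np.clip(c,0,255).astype(np.uint8),(w*k,h*k),interpolation=cv2.INTER_CUBIC)
E
python3 - <<'E'
from h import *
t=cv2.imread("pics/top0.png")[:,:,::-1];s=cv2.imread("pics/scene0.png")[:,:,::-1]
o=np.vstack([np.hstack([crop(t,450,245,100,75,4),crop(t,225,230,100,75,4)]),np.hstack([crop(s,145,137,100,75,4),crop(s,328,180,100,75,4)])])
cv2.imwrite("pics/m1.png",o)
E
```

```text
(no output)
```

View pics/m1.png

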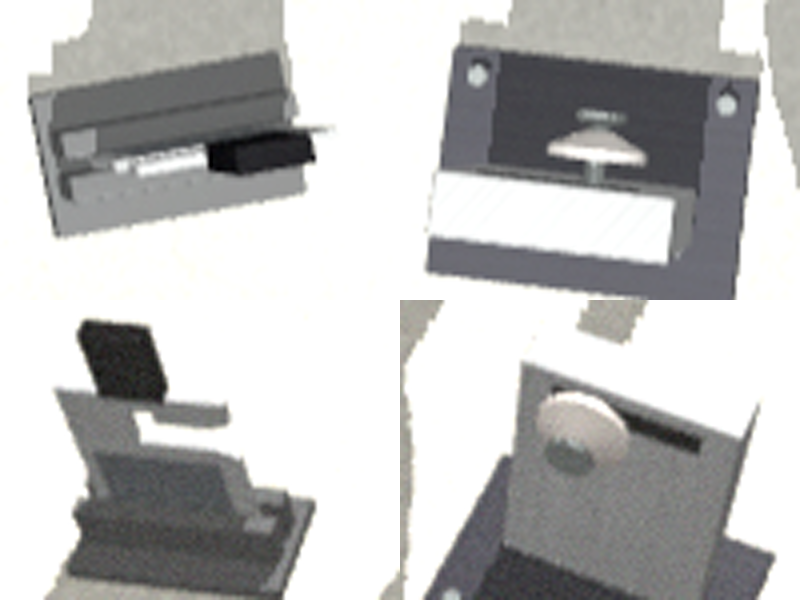

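```bash
python3 - <<'E'
from h import *
mt=vision.camera_model("top");ms=vision.camera_model("scene");mw=vision.camera_model("wrist")
P=lambda L,ox,oy,z,m:np.array([onz(m,ox+a/4,oy+b/4,z) for a,b in L])
c=P([(57,45),(358,75),(335,298),(27,270)],225,230,.012,mt);print("base",c.round(4).tolist(),c.mean(0))
print("edges",np.linalg.norm(np.diff(np.vstack([c,c[:1]]),axis=0),axis=1))
for i,j in((0,1),(3,2)):d=c[i]-c[j];print("yaw",np.degrees(np.arctan2(-d[0],d[1])))
for i,j in((3,0),(2,1)):d=c[j]-c[i];print("yaw",np.degrees(np.arctan2(d[1],d[0])))
c=P([(30,95),(280,50),(305,190),(57,235)],450,245,.008,mt);print("cradle",c.round(4).tolist(),c.mean(0))
print("edges",np.linalg.norm(np.diff(np.vstack([c,c[:1]]),axis=0),axis=1))
for i,j in((0,1),(3,2)):d=c[i]-c[j];print("yaw",np.degrees(np.arctan2(-d[0],d[1])))
# grip block: scene top centre, top centre
g=tri([ray(mt,450+262/4,245+150/4),ray(ms,145+122/4,137+360/4)]);print("grip~",g)
h=tri([ray(mt,225+200/4,230+117/4),ray(ms,328+170/4,180+155/4)]);print("head~",h)
print("wristcam",mw["mtx"].round(1).tolist(),mw["extrinsics"].round(3).tolist())
s=ctrl.read_state();T=R.from_quat(s["orientation"]).as_matrix();print(T.round(3))
E
```

```text
base [[0.5793, 0.2663, 0.012], [0.5676, 0.1096, 0.012], [0.4527, 0.1184, 0.012], [0.4627, 0.2779, 0.012]] [0.51558967 0.19305756 0.012     ]
edges [0.15717447 0.11530495 0.15981522 0.11714746]
yaw -4.252353190811611
yaw -3.6044294765300755
yaw -5.664502800313421
yaw -4.379797208526247
cradle [[0.5339, -0.1861, 0.008], [0.5603, -0.3138, 0.008], [0.489, -0.3269, 0.008], [0.4626, -0.2008, 0.008]] [ 0.51145722 -0.25691729  0.008     ]
edges [0.13041166 0.07257485 0.12891211 0.07282438]
yaw 11.682851693138266
yaw 11.801762685032525
grip~ [ 0.50428798 -0.36223517 -0.17479301]
head~ [0.54295663 0.17710289 0.14974906]
wristcam [[344.7, 0.0, 320.7], [0.0, 344.7, 240.5], [0.0, 0.0, 1.0]] [[0.33, -0.91, -0.253, 0.279], [-0.944, -0.318, -0.086, -0.591], [-0.002, 0.267, -0.964, 0.372], [0.0, 0.0, 0.0, 1.0]]
[[-0.     0.33  -0.944]
 [ 0.001 -0.944 -0.33 ]
 [-1.    -0.001 -0.   ]]
```

```bash
cat >> h.py <<'E'
def delta(target,yaw):
    "slide/spin (tool axes) from now to TCP target, tool y = -(object y) at yaw deg"
    s=ctrl.read_state();T=R.from_quat(s["orientation"]).as_matrix()
    a=np.degrees(np.arctan2(T[1,1],T[0,1]));sp=-((yaw-90-a+180)%360-180)
    return (T.T@(np.asarray(target)-s["eef_pos"])).round(4),round(sp,2)
E
python3 - <<'E'
from h import *
mt=vision.camera_model("top");ms=vision.camera_model("scene")
g=tri([ray(mt,450+262/4,245+150/4),ray(ms,145+115/4,137+24/4)]);print("griptop~",g)
g2=onz(mt,450+262/4,245+150/4,.172);print(g2)
print(delta([g2[0],g2[1],.24],11.7))
E
```

```text
griptop~ [ 0.51321537 -0.25264805  0.17616936]
[ 0.5128732  -0.25352552  0.172     ]
(array([-0.009 , -0.2413, -0.4006]), np.float64(7.54))
```

Emit:
{"op": "send_rows", "data": {"slide": [[-0.009, -0.03, -0.05], [-0.009, -0.06, -0.1], [-0.009, -0.09, -0.15], [-0.009, -0.12, -0.2], [-0.009, -0.15, -0.25], [-0.009, -0.18, -0.3], [-0.009, -0.21, -0.35], [-0.009, -0.241, -0.4006], [-0.009, -0.241, -0.4006], [-0.009, -0.241, -0.4006]], "spin": [1, 2, 3, 4, 5, 6, 7, 7.54, 7.54, 7.54], "grip": -1}}

```text
time_s: 1.35
eef_pos: [0.5127, -0.2536, 0.2397]
orientation: [-0.703, -0.073, 0.704, -0.072]
contact_force: [-1.0, -0.4, 0.3]
opening: 0.0856
```

```bash
python3 - <<'E'
from h import *
s=ctrl.read_state();m=vision.camera_model("wrist");im=vision.get_image("wrist");cv2.imwrite("pics/w1.png",im[:,:,::-1])
np.savez("w1.npz",mtx=m["mtx"],extrinsics=m["extrinsics"])
print(s["time_s"],s["eef_pos"],s["contact_force"])
cv2.imwrite("pics/w1v.png",crop(im,0,0,640,480,1))
E
```

```text
1.35 [ 0.51267296 -0.25364057  0.23971976] [-0.99689592 -0.39683482  0.26410403]
```

View pics/w1v.png

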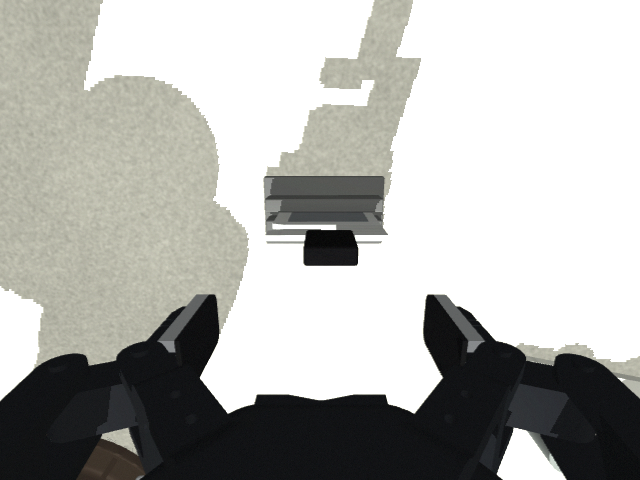

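```bash
python3 - <<'E'
from h import *
m=dict(np.load("w1.npz"));g=cv2.imread("pics/w1.png").astype(int).sum(2)
print(list(zip(range(225,272),g[225:272,330])))
for v in range(230,268,3):
    u=np.where(g[v,295:370]<90)[0]+295
    if len(u):print(v,u.min(),u.max())
for u,v in((304.5,265),(357.5,265),(305,247.5),(357,247.5)):print(onz(m,u,v,.172))
E
```

```text
[(225, np.int64(474)), (226, np.int64(479)), (227, np.int64(481)), (228, np.int64(478)), (229, np.int64(479)), (230, np.int64(64)), (231, np.int64(11)), (232, np.int64(15)), (233, np.int64(17)), (234, np.int64(18)), (235, np.int64(18)), (236, np.int64(13)), (237, np.int64(16)), (238, np.int64(19)), (239, np.int64(15)), (240, np.int64(20)), (241, np.int64(16)), (242, np.int64(13)), (243, np.int64(15)), (244, np.int64(16)), (245, np.int64(14)), (246, np.int64(18)), (247, np.int64(23)), (248, np.int64(33)), (249, np.int64(45)), (250, np.int64(36)), (251, np.int64(38)), (252, np.int64(39)), (253, np.int64(43)), (254, np.int64(42)), (255, np.int64(39)), (256, np.int64(42)), (257, np.int64(42)), (258, np.int64(40)), (259, np.int64(44)), (260, np.int64(43)), (261, np.int64(37)), (262, np.int64(43)), (263, np.int64(44)), (264, np.int64(38)), (265, np.int64(135)), (266, np.int64(474)), (267, np.int64(480)), (268, np.int64(483)), (269, np.int64(497)), (270, np.int64(512)), (271, np.int64(509))]
230 308 350
233 306 352
236 306 353
239 306 354
242 305 355
245 305 356
248 304 357
251 304 357
254 304 357
257 304 357
260 304 357
263 305 356
[ 0.5043442  -0.24469553  0.172     ]
[ 0.51132658 -0.27806554  0.172     ]
[ 0.51594717 -0.24275345  0.172     ]
[ 0.52269611 -0.27502927  0.172     ]
```

```bash
python3 - <<'E'
from h import *
print(delta([.53,.177,.24],-4.4))
E
```

```text
(array([ 2.000e-04, -4.187e-01, -1.047e-01]), np.float64(16.09))
```

Emit:
{"op": "send_rows", "data": {"slide": [[0, -0.055, -0.014], [0, -0.11, -0.028], [0, -0.165, -0.042], [0, -0.22, -0.056], [0, -0.275, -0.069], [0, -0.33, -0.083], [0, -0.38, -0.095], [0, -0.4187, -0.1047], [0, -0.4187, -0.1047], [0, -0.4187, -0.1047]], "spin": [2, 4, 6, 8, 10, 12, 14, 16.1, 16.1, 16.1]}}

```text
time_s: 2.65
eef_pos: [0.53, 0.1757, 0.2401]
orientation: [-0.706, 0.027, 0.707, 0.028]
contact_force: [0.2, 0.9, 0.4]
opening: 0.0853
```

```bash
python3 - <<'E'
from h import *
s=ctrl.read_state();m=vision.camera_model("wrist");im=vision.get_image("wrist");cv2.imwrite("pics/w2.png",im[:,:,::-1])
np.savez("w2.npz",mtx=m["mtx"],extrinsics=m["extrinsics"])
print(s["time_s"],s["eef_pos"],s["contact_force"])
cv2.imwrite("pics/w2v.png",crop(im,200,130,260,195,3,1.6))
E
```

```text
2.65 [0.53003629 0.17566722 0.24012227] [0.16644942 0.87291589 0.35559149]
```

View pics/w2v.png

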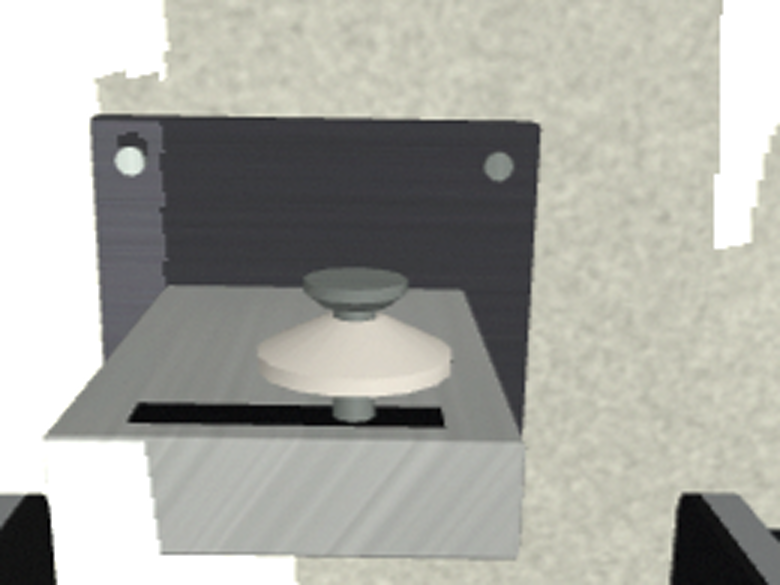

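```bash
python3 - <<'E'
from h import *
m=dict(np.load("w2.npz"));
Q=lambda a,b,z:onz(m,200+a/3-.33,130+b/3-.33,z)
def rep(n,a,b,z):
    A=Q(*a,z);B=Q(*b,z);d=A-B;print(n,A.round(4),B.round(4),"mid",((A+B)/2).round(4),"len",np.hypot(*d[:2]).round(4),"yaw",np.degrees(np.arctan2(-d[0],d[1])).round(2));return A,B
rep("head rim",(303,289),(409,289),.15)
rep("washer rim",(257,353),(453,353),.15)
rep("washer rim back",(257,365),(453,365),.15)
A,B=rep("upright front",(47,437),(521,440),.165)
rep("base far",(95,117),(540,123),.012)
rep("base far bottom-most",(93,120),(540,126),.012)
rep("slot",(128,420),(445,428),.15)
g=cv2.imread("pics/w2.png").astype(int).sum(2)
def se(u,v0,v1):
    c=g[v0:v1,u].astype(float);d=np.abs(np.diff(c));i=d.argmax();return v0+i+.5
us=np.r_[255:300:5,330:370:5]
vs=[se(u,272,281) for u in us];p=np.polyfit(us,vs,1);print(vs,p)
for u in(217,372):print(onz(m,u,np.polyval(p,u),.165))
E
```

```text
head rim [0.5452 0.1885 0.15  ] [0.5433 0.1642 0.15  ] mid [0.5442 0.1764 0.15  ] len 0.0244 yaw -4.41
washer rim [0.5307 0.2007 0.15  ] [0.5272 0.1549 0.15  ] mid [0.5289 0.1778 0.15  ] len 0.0459 yaw -4.41
washer rim back [0.5278 0.201  0.15  ] [0.5242 0.1551 0.15  ] mid [0.526 0.178 0.15 ] len 0.046 yaw -4.41
upright front [0.5191 0.2477 0.165 ] [0.5103 0.1418 0.165 ] mid [0.5147 0.1948 0.165 ] len 0.1062 yaw -4.79
base far [0.5809 0.2665 0.012 ] [0.5667 0.1109 0.012 ] mid [0.5738 0.1887 0.012 ] len 0.1562 yaw -5.19
base far bottom-most [0.5799 0.2673 0.012 ] [0.5657 0.1109 0.012 ] mid [0.5728 0.1891 0.012 ] len 0.1571 yaw -5.18
slot [0.5165 0.2331 0.15  ] [0.5086 0.1579 0.15  ] mid [0.5126 0.1955 0.15  ] len 0.0756 yaw -5.94
[np.float64(275.5), np.float64(275.5), np.float64(275.5), np.float64(275.5), np.float64(275.5), np.float64(275.5), np.float64(275.5), np.float64(275.5), np.float64(275.5), np.float64(272.5), np.float64(272.5), np.float64(272.5), np.float64(272.5), np.float64(276.5), np.float64(276.5), np.float64(276.5), np.float64(276.5)] [-5.92697961e-03  2.76861546e+02]
[0.51888702 0.24659265 0.165     ]
[0.51155592 0.1426877  0.165     ]
```

```bash
python3 - <<'E'
from h import *
print(delta([.5136,-.2601,.24],11.75))
E
```

```text
(array([-1.000e-04,  4.355e-01, -1.760e-02]), np.float64(-16.23))
```

Emit:
{"op": "send_rows", "data": {"slide": [[0, 0.055, -0.002], [0, 0.11, -0.005], [0, 0.165, -0.007], [0, 0.22, -0.01], [0, 0.275, -0.012], [0, 0.33, -0.014], [0, 0.385, -0.016], [0, 0.4355, -0.0176], [0, 0.4355, -0.0176], [0, 0.4355, -0.0176]], "spin": [-2, -4, -6, -8, -10, -12, -14, -16.23, -16.23, -16.23]}}

```text
time_s: 3.95
eef_pos: [0.5126, -0.2609, 0.2397]
orientation: [-0.703, -0.072, 0.704, -0.071]
contact_force: [-0.2, -0.5, 1.3]
opening: 0.0853
```

```bash
python3 - <<'E'
from h import *
print(ctrl.read_state()["eef_pos"],delta([.5136,-.2601,.132],11.75))
# recheck block with this view, same method
m=vision.camera_model("wrist");im=vision.get_image("wrist");g=im.astype(int).sum(2)
k=(g<100).astype(np.uint8);n,l,st,c=cv2.connectedComponentsWithStats(k)
for i in range(1,n):
    if 500<st[i,4]<4000:
        x,y,w,h,a=st[i];print(st[i]);print(list(g[y-1:y+h+2,x+w//2]))
        for f in(x,x+w):print(onz(m,f-.5,y+h-.5,.172))
E
```

```text
[ 0.51260533 -0.2608995   0.23973523] (array([ 0.1077, -0.0004, -0.0013]), np.float64(-0.14))
[ 293  228   54   35 1800]
[np.int64(477), np.int64(64), np.int64(16), np.int64(17), np.int64(17), np.int64(13), np.int64(18), np.int64(18), np.int64(13), np.int64(19), np.int64(12), np.int64(20), np.int64(21), np.int64(15), np.int64(21), np.int64(18), np.int64(16), np.int64(25), np.int64(31), np.int64(42), np.int64(35), np.int64(37), np.int64(44), np.int64(43), np.int64(43), np.int64(41), np.int64(38), np.int64(39), np.int64(42), np.int64(42), np.int64(41), np.int64(44), np.int64(44), np.int64(45), np.int64(44), np.int64(39), np.int64(232), np.int64(477)]
[ 0.50435408 -0.24408857  0.172     ]
[ 0.51136584 -0.27804786  0.172     ]
```

Emit:
{"op": "send_rows", "data": {"slide": [[0.03, 0, -0.0013], [0.06, -0.0004, -0.0015], [0.09, -0.0004, -0.0016], [0.1077, -0.0004, -0.0016], [0.1077, -0.0004, -0.0016], [0.1077, -0.0004, -0.0016]], "spin": [0, 0, 0, 0, 0, 0]}}

```text
time_s: 4.75
eef_pos: [0.5148, -0.2595, 0.1331]
orientation: [-0.703, -0.072, 0.704, -0.072]
contact_force: [0.8, 1.2, -0.1]
opening: 0.0857
```

Emit:
{"op": "send_rows", "data": {"slide": [[0, 0, 0], [0, 0, 0], [0, 0, 0], [0, 0, 0], [0, 0, 0], [0, 0, 0], [0, 0, 0], [0, 0, 0]], "spin": [0, 0, 0, 0, 0, 0, 0, 0], "grip": 1, "force": 60}}

```text
time_s: 5.75
eef_pos: [0.5151, -0.2596, 0.1337]
orientation: [0.704, 0.072, -0.703, 0.072]
contact_force: [-1.5, 0.3, 7.4]
opening: 0.0351
```

Emit:
{"op": "send_rows", "data": {"slide": [[-0.01, 0, 0], [-0.02, 0, 0], [-0.035, 0, 0], [-0.05, 0, 0], [-0.055, 0, 0], [-0.055, 0, 0]], "spin": [0, 0, 0, 0, 0, 0]}}

```text
time_s: 6.5
eef_pos: [0.5152, -0.2597, 0.1892]
orientation: [0.704, 0.072, -0.703, 0.072]
contact_force: [1.1, -0.3, -2.9]
opening: 0.0353
```

```bash
python3 - <<'E'
from h import *
print(ctrl.read_state()["eef_pos"],delta([.5299,.0873,.1887],-4.9))
E
```

```text
[ 0.51521258 -0.25969217  0.18916876] (array([ 0.0004, -0.3368, -0.0847]), np.float64(16.59))
```

Emit:
{"op": "send_rows", "data": {"slide": [[0, -0.03, -0.008], [0, -0.075, -0.019], [0, -0.12, -0.03], [0, -0.165, -0.0415], [0, -0.21, -0.053], [0, -0.255, -0.064], [0, -0.3, -0.0755], [0, -0.325, -0.082], [0, -0.3368, -0.0847], [0, -0.3368, -0.0847]], "spin": [1.5, 3.5, 5.5, 7.5, 9.5, 11.5, 13.5, 15.5, 16.59, 16.59]}}

```text
time_s: 7.75
eef_pos: [0.5296, 0.088, 0.1886]
orientation: [0.707, -0.03, -0.706, -0.03]
contact_force: [-0.5, 0.0, -2.2]
opening: 0.0351
```

```bash
python3 - <<'E'
from h import *
s=ctrl.read_state();m=vision.camera_model("wrist");im=vision.get_image("wrist");cv2.imwrite("pics/w3.png",im[:,:,::-1])
np.savez("w3.npz",mtx=m["mtx"],extrinsics=m["extrinsics"])
sc=vision.get_image("scene");cv2.imwrite("pics/s3.png",sc[:,:,::-1])
tp=vision.get_image("top");cv2.imwrite("pics/t3.png",tp[:,:,::-1])
print(s["time_s"],s["eef_pos"],s["contact_force"],delta([.5299,.0873,.1887],-4.9))
o=np.hstack([crop(im,140,180,200,200,2,1.6),np.zeros((400,0,3),np.uint8),crop(tp,230,220,133,133,3,1.6)[:399].copy() if 0 else cv2.resize(crop(tp,230,225,100,100,4,1.6),(400,400))])
cv2.imwrite("pics/m3.png",o)
E
```

```text
7.75 [0.52957233 0.08795877 0.18858174] [-0.53624593  0.01450849 -2.2252974 ] (array([ 0.0001, -0.0006, -0.0001]), np.float64(0.01))
```

View pics/m3.png

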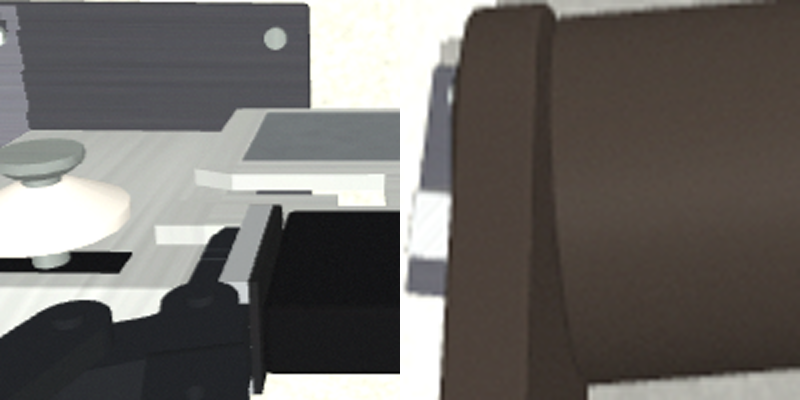

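```bash
python3 - <<'E'
from h import *
m=dict(np.load("w3.npz"));g=cv2.imread("pics/w3.png").astype(int).sum(2)
s=ctrl.read_state();T=R.from_quat(s["orientation"]).as_matrix();print(T.round(4))
a=np.radians(-4.9);n=np.array([np.cos(a),np.sin(a),0]);t=np.array([-np.sin(a),np.cos(a),0])
for u in(222,234,246,258,268,280,300,320):print(u,[int(x) for x in g[262:280,u]])
for u in(220,226,232,238,244):print(u,[int(x) for x in g[288:308,u]])
r=lambda u,v,z:[float((k@onz(m,u,v,z)).round(4)) for k in(n,t)]
for u in(260,300):
  for v in(266.5,276):print("lip",u,v,r(u,v,.1419))
for u in(222,240):
  for v in(292.5,302.5):print("top",u,v,r(u,v,.1779))
print("head now",r(140+.5,180+77,.15),r(140+42,180+77,.15))
print("mouth tips",r(140+77,293,.1779),r(140+97,265,.1369))
E
```

```text
[[ 4.000e-04 -8.520e-02 -9.964e-01]
 [-4.000e-04 -9.964e-01  8.520e-02]
 [-1.000e+00  4.000e-04 -4.000e-04]]
222 [362, 365, 363, 368, 371, 369, 367, 371, 365, 363, 363, 362, 364, 361, 368, 368, 367, 365]
234 [362, 363, 359, 358, 358, 356, 356, 353, 353, 356, 356, 362, 363, 367, 362, 360, 355, 350]
246 [351, 353, 350, 364, 407, 413, 408, 409, 412, 409, 409, 396, 353, 350, 354, 356, 349, 345]
258 [349, 341, 353, 354, 354, 437, 467, 467, 469, 466, 466, 467, 465, 368, 338, 342, 355, 354]
268 [353, 344, 354, 360, 362, 437, 466, 467, 467, 466, 465, 467, 467, 299, 205, 308, 353, 352]
280 [351, 344, 353, 359, 359, 437, 465, 466, 463, 464, 467, 466, 463, 243, 166, 296, 353, 351]
300 [350, 342, 353, 358, 357, 437, 466, 467, 465, 466, 465, 466, 465, 478, 493, 391, 352, 350]
320 [348, 346, 357, 359, 359, 433, 460, 463, 462, 463, 464, 464, 464, 489, 490, 479, 471, 477]
220 [351, 352, 353, 353, 378, 453, 454, 455, 457, 456, 453, 455, 457, 454, 374, 344, 349, 348, 347, 349]
226 [348, 348, 345, 347, 371, 447, 448, 447, 447, 447, 446, 446, 450, 443, 372, 348, 343, 342, 341, 341]
232 [348, 349, 347, 350, 376, 447, 445, 450, 447, 448, 450, 446, 447, 448, 374, 350, 350, 351, 354, 356]
238 [347, 343, 341, 338, 363, 436, 439, 437, 438, 440, 440, 440, 441, 439, 380, 355, 347, 341, 330, 328]
244 [350, 345, 343, 352, 391, 463, 465, 468, 467, 465, 466, 389, 256, 167, 88, 71, 83, 81, 69, 69]
lip 260 266.5 [0.5203, 0.1681]
lip 260 276 [0.5144, 0.1684]
lip 300 266.5 [0.5204, 0.1449]
lip 300 276 [0.5145, 0.145]
top 222 292.5 [0.5201, 0.1802]
top 222 302.5 [0.5148, 0.1806]
top 240 292.5 [0.5201, 0.1716]
top 240 302.5 [0.5149, 0.1719]
head now [0.5286, 0.2321] [0.5287, 0.2093]
mouth tips [0.5198, 0.1826] [0.5194, 0.1827]
```

```bash
python3 - <<'E'
from h import *
A=cv2.imread("pics/w2.png")[:,:,::-1];B=cv2.imread("pics/w3.png")[:,:,::-1]
o=np.vstack([crop(A,270,210,100,60,5,1.5),crop(B,100,240,100,60,5,1.5)])
cv2.imwrite("pics/m4.png",o)
E
```

```text
(no output)
```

View pics/m4.png

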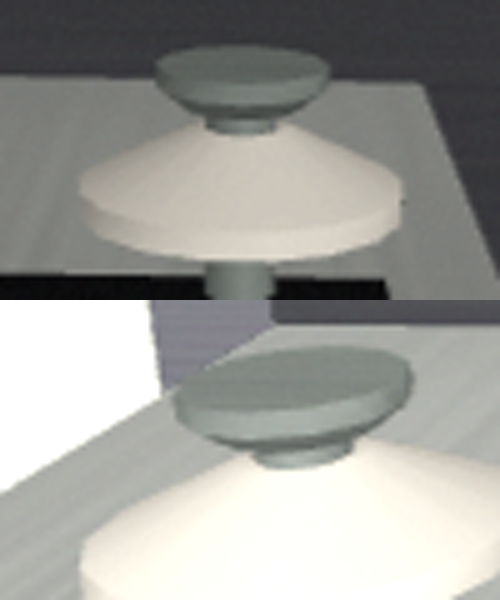

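```bash
python3 - <<'E'
from h import *
a=np.radians(-4.9);n=np.array([np.cos(a),np.sin(a),0]);t=np.array([-np.sin(a),np.cos(a),0])
def f(m,ox,oy,L,z=.15):
    P=np.array([onz(m,ox+x/5-.4,oy+y/5-.4,z) for x,y in L])
    for p in P:print((n@p).round(4),(t@p).round(4))
    print(" mean",(P@n).mean().round(4),(P@t).mean().round(4),"len",np.linalg.norm(P[0]-P[1]).round(4))
a2=dict(np.load("w2.npz"));a3=dict(np.load("w3.npz"))
print("outer rim");f(a2,270,210,[(155,70),(330,70)]);f(a3,100,240,[(176,100),(413,72)])
print("inner rim");f(a2,270,210,[(155,81),(330,81)]);f(a3,100,240,[(178,113),(413,86)])
print("pin/inner face level neck");f(a2,270,210,[(205,120),(275,120)]);f(a3,100,240,[(250,155),(353,145)])
print("washer rim front");f(a2,270,210,[(79,190),(402,190)])
E
```

```text
outer rim
0.5288 0.2344
0.529 0.2103
 mean 0.5289 0.2224 len 0.0241
0.5271 0.2355
0.5304 0.209
 mean 0.5288 0.2222 len 0.0267
inner rim
0.5272 0.2344
0.5274 0.2103
 mean 0.5273 0.2224 len 0.0241
0.5256 0.2355
0.5288 0.2092
 mean 0.5272 0.2223 len 0.0265
pin/inner face level neck
0.5217 0.2275
0.5218 0.2178
 mean 0.5218 0.2227 len 0.0097
0.5207 0.2282
0.5219 0.2166
 mean 0.5213 0.2224 len 0.0117
washer rim front
0.5114 0.2452
0.5118 0.1999
 mean 0.5116 0.2226 len 0.0454
```

Emit:
{"op": "send_rows", "data": {"slide": [[0, -0.006, -0.0006], [0, -0.012, -0.0006], [0, -0.018, -0.0006], [0, -0.023, -0.0006], [0, -0.028, -0.0006], [0, -0.033, -0.0006], [0, -0.038, -0.0006], [0, -0.042, -0.0006], [0, -0.046, -0.0006]], "spin": [0, 0, 0, 0, 0, 0, 0, 0, 0]}}

```text
time_s: 9.02
eef_pos: [0.5344, 0.1327, 0.1889]
orientation: [0.707, -0.03, -0.706, -0.03]
contact_force: [2.1, -3.3, -3.2]
opening: 0.035
```

Emit:
{"op": "send_rows", "data": {"slide": [[0, -0.004, 0], [0, -0.008, 0], [0, -0.012, 0], [0, -0.016, 0], [0, -0.02, 0], [0, -0.024, 0]], "spin": [0, 0, 0, 0, 0, 0]}}

```text
time_s: 9.78
eef_pos: [0.5365, 0.1568, 0.1888]
orientation: [0.707, -0.03, -0.706, -0.03]
contact_force: [2.0, -2.9, -2.8]
opening: 0.0351
```

```bash
python3 - <<'E'
from h import *
s=ctrl.read_state();im=vision.get_image("wrist");cv2.imwrite("pics/w4.png",im[:,:,::-1])
print(s["eef_pos"],s["contact_force"])
cv2.imwrite("pics/w4v.png",crop(im,180,200,200,130,4,1.5))
E
```

```text
[0.53648092 0.15684061 0.18884714] [ 1.95103884 -2.90264339 -2.80911517]
```

View pics/w4v.png

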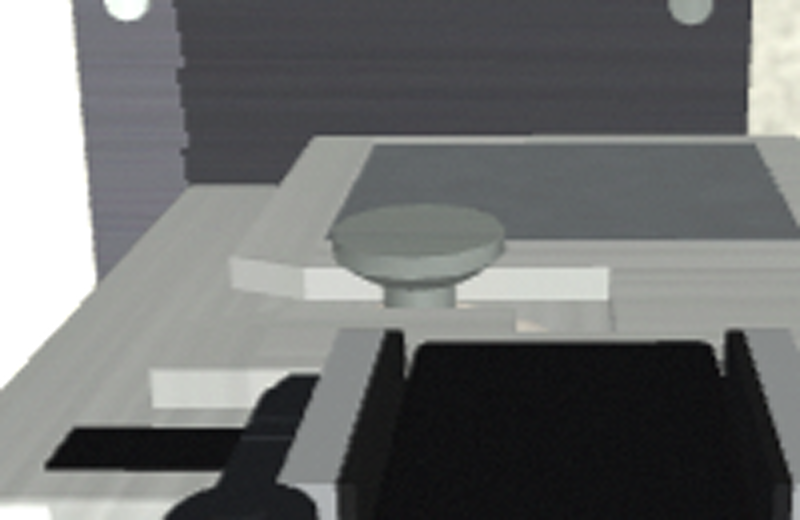

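Picture: the head (330–505, 240) is in front of the plate, the pin is inside the slot, and the washer is behind. About 22 mm remain.

Emit:
{"op": "send_rows", "data": {"slide": [[0, -0.004, 0], [0, -0.008, 0], [0, -0.012, 0], [0, -0.015, 0], [0, -0.018, 0], [0, -0.019, 0], [0, -0.019, 0]], "spin": [0, 0, 0, 0, 0, 0, 0]}}

```text
time_s: 10.7
eef_pos: [0.5382, 0.1762, 0.1888]
orientation: [0.707, -0.03, -0.706, -0.03]
contact_force: [2.4, -2.1, -3.4]
opening: 0.035
```

Emit:
{"op": "send_rows", "data": {"slide": [[0, -0.0005, 0], [0, -0.001, 0], [0, -0.0015, 0], [0, -0.0015, 0]], "spin": [0, 0, 0, 0]}}

```text
time_s: 11.2
eef_pos: [0.5384, 0.1779, 0.1889]
orientation: [0.707, -0.03, -0.706, -0.03]
contact_force: [2.9, 0.3, -1.8]
opening: 0.0351
```

Emit:
{"op": "send_rows", "data": {"slide": [[0, -0.0005, 0], [0, -0.001, 0], [0, -0.001, 0]], "spin": [0, 0, 0]}}

```text
time_s: 11.58
eef_pos: [0.5385, 0.1788, 0.1889]
orientation: [0.707, -0.03, -0.706, -0.03]
contact_force: [2.3, -3.4, -2.0]
opening: 0.0353
```

Emit:
{"op": "send_rows", "data": {"slide": [[0, -0.0005, 0], [0, -0.001, 0], [0, -0.001, 0]], "spin": [0, 0, 0]}}

```text
time_s: 11.95
eef_pos: [0.5385, 0.1791, 0.1888]
orientation: [0.707, -0.03, -0.706, -0.03]
contact_force: [3.0, -7.9, -1.3]
opening: 0.0352
```

Emit:
{"op": "send_rows", "data": {"slide": [[0, 0.0006, 0], [0.002, 0.0006, 0], [0.004, 0.0006, 0], [0.006, 0.0006, 0], [0.008, 0.0006, 0], [0.0095, 0.0006, 0], [0.0095, 0.0006, 0]], "spin": [0, 0, 0, 0, 0, 0, 0]}}

```text
time_s: 12.82
eef_pos: [0.5383, 0.1786, 0.1792]
orientation: [0.707, -0.03, -0.706, -0.03]
contact_force: [3.0, 0.7, -2.8]
opening: 0.0352
```

Emit:
{"op": "send_rows", "data": {"slide": [[0.0005, 0, 0], [0.001, 0, 0], [0.001, 0, 0]], "spin": [0, 0, 0]}}

```text
time_s: 13.2
eef_pos: [0.5384, 0.1786, 0.1782]
orientation: [0.707, -0.03, -0.706, -0.03]
contact_force: [2.6, 0.3, -1.5]
opening: 0.0351
```

Emit:
{"op": "send_rows", "data": {"slide": [[0.0004, 0, 0], [0.0008, 0, 0], [0.0008, 0, 0]], "spin": [0, 0, 0]}}

```text
time_s: 13.58
eef_pos: [0.5384, 0.1786, 0.1775]
orientation: [0.707, -0.03, -0.706, -0.03]
contact_force: [2.8, -1.6, 1.8]
opening: 0.0352
```

Emit:
{"op": "send_rows", "data": {"slide": [[0.0004, 0, 0], [0.0008, 0, 0], [0.0008, 0, 0]], "spin": [0, 0, 0]}}

```text
time_s: 13.95
eef_pos: [0.5385, 0.1786, 0.1772]
orientation: [0.707, -0.03, -0.706, -0.03]
contact_force: [0.2, -0.8, 8.4]
opening: 0.0352
```

Emit:
{"op": "send_rows", "data": {"slide": [[-0.0003, 0, 0], [-0.0003, 0, 0], [-0.0003, 0, 0], [-0.0003, 0, 0], [-0.0003, 0, 0], [-0.0003, 0, 0], [-0.0003, 0, 0], [-0.0003, 0, 0]], "spin": [0, 0, 0, 0, 0, 0, 0, 0], "grip": -0.6}}

```text
time_s: 14.95
eef_pos: [0.5385, 0.1786, 0.1775]
orientation: [0.707, -0.03, -0.706, -0.03]
contact_force: [-0.8, -0.1, -0.3]
opening: 0.0682
```

```bash
python3 - <<'E'
from h import *
s=ctrl.read_state();im=vision.get_image("wrist");cv2.imwrite("pics/w5.png",im[:,:,::-1])
print(s["eef_pos"],s["contact_force"],s["opening"])
cv2.imwrite("pics/w5v.png",crop(im,120,180,320,200,2,1.5))
E
```

```text
[0.53854264 0.17861307 0.17745638] [-0.77250643 -0.12065082 -0.26978147] 0.06821298751863994
```

View pics/w5v.png

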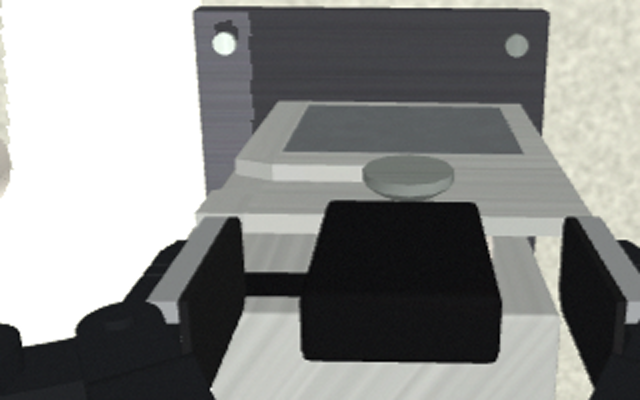

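Emit:
{"op": "send_rows", "data": {"slide": [[-0.005, 0, 0], [-0.015, 0, 0], [-0.03, 0, 0], [-0.05, 0, 0], [-0.075, 0, 0], [-0.1, 0, 0], [-0.12, 0, 0], [-0.13, 0, 0], [-0.13, 0, 0]], "spin": [0, 0, 0, 0, 0, 0, 0, 0, 0]}}

```text
time_s: 16.12
eef_pos: [0.5386, 0.1788, 0.3082]
orientation: [0.707, -0.03, -0.706, -0.03]
contact_force: [-0.1, -0.6, -0.9]
opening: 0.0681
```

```bash
python3 - <<'E'
from h import *
s=ctrl.read_state();m=vision.camera_model("wrist");im=vision.get_image("wrist");sc=vision.get_image("scene");np.savez("w6.npz",mtx=m["mtx"],extrinsics=m["extrinsics"])
cv2.imwrite("pics/w6.png",im[:,:,::-1])
print(s["time_s"],s["eef_pos"],s["contact_force"])
o=np.hstack([crop(im,240,160,160,160,2,1.5),cv2.resize(crop(sc,310,140,130,130,2,1.8),(320,320))]);o=cv2.resize(o,(800,400))
cv2.imwrite("pics/m6.png",o)
E
```

```text
16.125 [0.53864261 0.17880081 0.30823908] [-0.11722329 -0.60159823 -0.90023393]
```

View pics/m6.png

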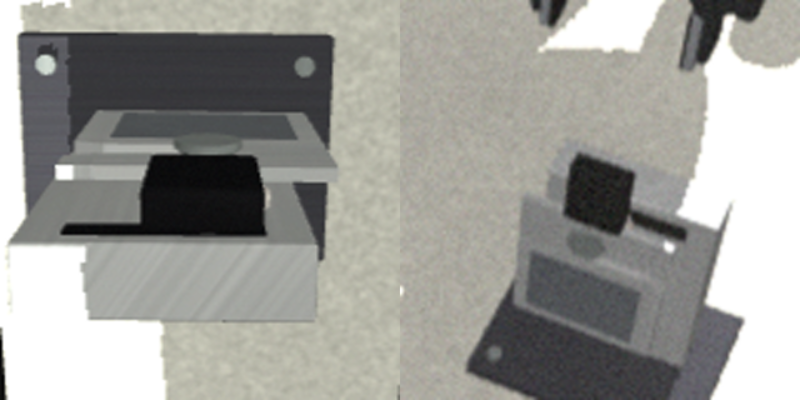

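The carrier hangs behind the head, the pin is in the notch, and the gripper is clear above it.

```bash
python3 -c "
from station import order,ctrl
print(order.job_done(),ctrl.read_state()['time_s'])"
```

```text
the job is handed in; nothing more can be done
the job is handed in; nothing more can be done
```

The carrier is hanging on the drying stand's pin and the job is handed in, at about 16 s of the 58 s allowed. I lifted it out of the cradle and slid its slot over the pin between the head and the washer. When the closed end met the pin I backed off 0.6 mm and lowered it into the notch. Then I let go and raised the gripper straight up.

**Forces:** readings were taken at the end of each move, not throughout. Drag while sliding was about 3 N, the push at the slot's closed end about 8 N, and seating in the notch about 8 N, against the 25 N limit.

**Position:** the carrier came down 11.6 mm before it was firmly seated, where 11 mm was expected. The end stop came within about 0.5 mm of where the camera measurement put it.

**Last pictures:** they show the plate behind the head, the gripper about 13 cm above and touching nothing, and contact force back near zero. The top edge looks level to within about a degree.

**Not checked:**
- I did not measure the tilt exactly.
- I did not re-image the tin, cup and bottle at the end; the arm's path stayed well clear of them.

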